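# Unstack the slide cases and put each one away

### The arm

A 6-joint arm with a two-finger parallel gripper is mounted at the origin on the work surface. World frame = base frame: x ahead of the robot, y to its left, z up, the work surface at z = 0. Lengths are in m, angles in rad, forces in N, time in s.
With the tool pointing down it reaches from about 0.275 to 0.75 m from the base axis. Payload 10.2 kg.
Tool frame: the origin (TCP) lies between the finger pads; the fingertips stand 17 mm ahead of it and the grasp point (between the pads) lies 2 mm behind it (r.tip_reach is the distance from the TCP to the fingertips, in m); z points along the fingers, y is the line along which they close (so a half turn about z gives the same grasp; the last joint's range is limited). The gripper opens to 88 mm and grips with 3 to 60 N. Pads are 18 mm wide; open, the fingers measure 123 mm over their backs; the gripper's body (75 mm by 187 mm) begins 45 mm behind the grasp point.
Start: joints at [0.928, 0.313, 1.498, -0, 1.331, -0.223], TCP at [0.214, 0.479, 0.225] pointing down, gripper open.
Joint ranges: [-2.94, 2.94], [-0.97, 2.17], [0.19, 2.56], [-1.23, 4.37], [0.02, 3.11], [-2.88, 2.88]. Speed limits (rad/s): [2.39, 2.39, 3.01, 3.14, 3.14, 3.14].

### API

Orientations are given as a unit quaternion [w, x, y, z].
In Python, from workcell import r gives the robot as it stands.
- The arm moves only by the shell command python3 -m pendant 'ROWS' [OPENING] [FORCE]. ROWS is a JSON object of lists of equal length, an entry for each row: "dp": the shift along the tool's x, y, z in mm, a list of three; "twist": the turn, a rotation vector about the tool's x, y, z in units of 6 degrees (1.0 is 6 degrees), a list of three. A call has 1 to 20 rows; each row shifts and turns the commanded pose from where the row before left it, along the tool's axes as they then stand; what a row does not reach is not made up. A row lasts 1/12 s, in which the tool goes at most 41.7 mm and 7.16 degrees, less where a joint would pass 70% of its speed; a pose out of reach is approached as far as the arm can. A call is refused whole if a number of a shift passes 41.7 or a number of a turn 1, either way. A call with a gripper value outside its range is refused whole. OPENING is the opening, from -1 (shut) to 1 (fully open), set as the call begins (- or left out, the last holds). The fingers move at their own pace and stop on an object; FORCE is the grip in N (left out, the last holds). Time passes only in rows, so rows that do not move let the fingers close. It gives the time, the measured TCP pose, the force, the opening and the grip force at its end, in the units of the state.
- r.get_state(): the state, without advancing time (a new reading comes with each control period).
- r.get_image(name): name is "scene" or "top" or "wrist"; returns a dict with "pixels" (420x560x3 uint8, blue, green, red), "fov_y" (degrees; the focal length in pixels is half the picture's height over the tangent of half this angle, whatever the lens; pixels are square), "cx", "cy" (the principal point, pixels), "R" (3x3) and "t" (3): a world point X has camera coordinates R X + t; the wrist camera has in their place "T_tool_cam" (4x4, takes a point from camera to tool coordinates, whose origin is the TCP and whose axes are the flange's). Camera axes: x right, y down, z forward; pixel columns grow to the right and rows downward; lengths in m; the calibration is good to about 2 mm. A picture is of the moment at which its call begins: read the wrist's pose just before it. There is no depth.
- r.sign_off(): hands the job in; it is judged then, once.
Trained networks look in a picture, given as the dict that the camera call returned (one of the last four; its "shot" number tells which), for a name from the list of things; names that differ only in an ending like _2 or _b are one class to them, and where a whole thing is asked for, a point or a joint stands for the part that bears it (a point fixed in the world has none). Each returns a list of dicts, best first, with "conf" (0 to 1); they miss things now and then, are a little off and sometimes report something else, mostly with a low value. They report only what shows in the picture. A call takes as long as a camera call. They do not tell look-alikes from the thing itself.
- r.cut_out(picture, name): "region" (420x560 bool, what is visible of it) and "location" ([column, row] in pixels, amid what is visible of it).
The state is a dict: "time": time; "joint_positions": joint angles; "dq": joint speeds; "effort": joint torques, N m; "tcp_pos": TCP position; "tcp_rot": TCP orientation; "force": force on the tool from outside, world axes, zero at the start; "wrist_torque": the same for the moment, N m; "opening": opening from 0.0 (shut) to 1.0 (fully open); "finger_force": force on a finger pad.
Only numpy, scipy, OpenCV 4.12 (cv2) and the standard library are available. Lean on these libraries where they do the work, as an engineer would, in place of code of your own. Each camera call takes 0.05 s, during which the arm holds its last target. There are 200 camera calls.

### The job

Take the two piles of slide cases apart and put each case away, right side up and lying flat on the floor of its place: the green case in the green-rimmed tray, the yellow case in the yellow-rimmed tray, and the blue and the red case in the metal tray, each in the bay next to the end tab of its own colour. Slide the black divider of the metal tray so that the long blue case and the short red one each fit between it and their end. There is glass inside: set the cases down, do not drop them.

Things in the scene. Friction and masses are not known exactly. Their poses are not given: they have to be found in the camera images.
- blue_case: closed hard plastic slide case, blue, 130 x 46 x 30 mm (its x, y, z; x is the long axis); origin at the centre of its underside; about 180 g; both ends alike, so a half turn makes no difference. At the start it lies on the bench with one short case on top of it (red or yellow)
- green_case: closed hard plastic slide case, green, 130 x 46 x 30 mm (its x, y, z; x is the long axis); origin at the centre of its underside; about 180 g; both ends alike, so a half turn makes no difference. At the start it lies on the bench with one short case on top of it (red or yellow)
- red_case: closed hard plastic slide case, red, 56 x 40 x 30 mm (its x, y, z; x is the longer axis); origin at the centre of its underside; about 90 g; a half turn makes no difference. At the start it lies on top of one of the two long cases (blue or green), turned anyhow
- yellow_case: closed hard plastic slide case, yellow, 56 x 40 x 30 mm (its x, y, z; x is the longer axis); origin at the centre of its underside; about 90 g; a half turn makes no difference. At the start it lies on top of one of the two long cases (blue or green), turned anyhow
- tote: fixed low metal tray; inside 230 x 66 mm (x, y), walls 4 mm thick and 16 mm high above the bench, floor 4 mm thick (white); origin at its centre at bench level, x along its long side. A divider across it parts it into two bays; at the start neither bay is long enough for a long case
- divider (a joint): sliding black divider of the metal tray: its position along the tray's x axis from the tray's centre, -0.047 to 0.047 m; stays where it is left, slides with about 1.5 N of friction. A plate 8 mm thick (tray x) across the tray, its top 17 mm above the bench, with a flat grip tab in the middle: 8 mm thick (tray x), 26 mm wide (tray y), top 48 mm above the bench
- blue_tab: fixed blue block, 60 x 12 x 16 mm, outside one end wall of the metal tray, its centre 126 mm from the tray's centre along the tray's x; marks the bay of the blue case; origin at the centre of its underside. Which end it marks changes
- red_tab: fixed red block, 60 x 12 x 16 mm, at the other end of the metal tray, 126 mm from its centre; marks the bay of the red case; origin at the centre of its underside
- green_tray: shallow fixed tray with a green rim and white floor; inside 152 x 68 mm (x, y), rim 4 mm thick and 14 mm high above the bench, floor 4 mm thick; origin at its centre at bench level, x along its longer side
- yellow_tray: shallow fixed tray with a yellow rim and white floor; inside 78 x 62 mm (x, y), rim 4 mm thick and 14 mm high above the bench, floor 4 mm thick; origin at its centre at bench level, x along its longer side
Not all that is in view belongs to the job. Several things look just like the red_tab: the one meant starts nearest to the robot's base.

How it is judged:
By the outcome, as a careful person would: the job done as asked, in the order asked, and still so for the second after the job is handed in, with the robot touching nothing.
It also fails if it takes over 118 s, if anything falls off the work surface, if the arm or the gripper's body presses on something with over 40 N, if the wrist force passes 120 N, or if a joint passes its speed limit or range.

## Working session

There is one attempt and no reset: what is moved stays moved. The work goes in short steps, Python scripts to look and compute and a shell command to move; the robot and the scene stay as the last step left them, time stands still between calls to the robot, and variables do not carry over. Pictures are saved under pics/ and viewed, at most 14 in all, crops included, and the job is handed in when it is done.

```bash
mkdir -p pics; ls; python3 - <<'E'
from workcell import r
import cv2
s=r.get_state(); print(s)
for n in ["scene","top"]:
    p=r.get_image(n); cv2.imwrite(f"pics/{n}0.png",p["pixels"]); print(n,p["fov_y"],p["cx"],p["cy"],p["R"],p["t"],p.keys())
E
```

```text
pics
{'time': 0.0, 'joint_positions': array([ 9.27561046e-01,  3.13454801e-01,  1.49842376e+00,  1.61853440e-05,
        1.33099263e+00, -2.23404119e-01]), 'dq': array([-0.00117935,  0.00141799, -0.0004597 ,  0.00061603, -0.00126798,
       -0.00037231]), 'effort': array([ 5.39958734e-06, -4.02201104e+01, -2.52271396e+01,  6.94476371e-02,
        3.52032529e-02, -1.52714429e-04]), 'tcp_pos': array([0.21384423, 0.47919253, 0.22406364]), 'tcp_rot': array([-2.75552677e-04,  2.08379177e-01,  9.78047908e-01, -5.76883654e-04]), 'force': array([-0.14166899,  0.13640879, -0.05969652]), 'wrist_torque': array([-0.07490343, -0.04938299, -0.02456917]), 'finger_force': 0.0, 'opening': 1.000886841475597}
scene 43.66444880006208 267.23313631066816 210.35279578531248 [[ 0.14686332  0.98913108  0.00713277]
 [ 0.58310528 -0.08074848 -0.80837363]
 [-0.79901151  0.12287959 -0.58862654]] [-0.07037648 -0.27521103  1.67046002] dict_keys(['pixels', 'fov_y', 'cx', 'cy', 'R', 't', 'shot'])
top 42.88642687525456 274.9361344368555 222.5127627146787 [[-0.02398554 -0.99948428 -0.02135116]
 [-0.98711913  0.02705724 -0.15768236]
 [ 0.15817875  0.01729405 -0.98725903]] [0.02320473 0.57765692 1.21284099] dict_keys(['pixels', 'fov_y', 'cx', 'cy', 'R', 't', 'shot'])
```

View pics/scene0.png

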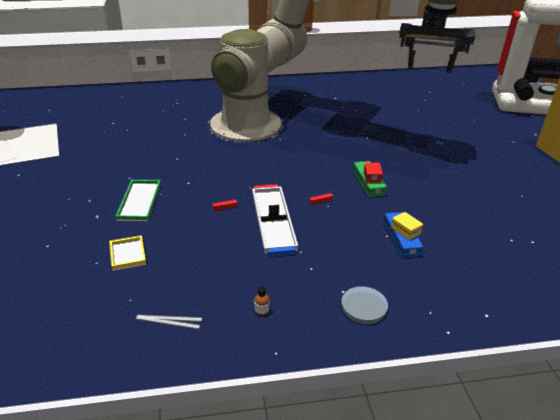

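View pics/top0.png

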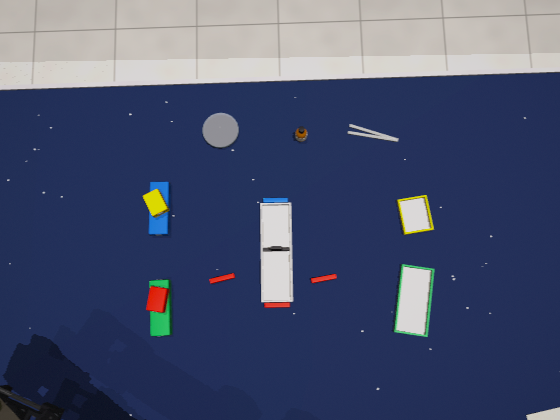

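The scene view and the top view agree on the layout. In the top view:
- Red lies on green at (158,308).
- Yellow lies on blue at (158,207).
- The tote is at (277,253), with the blue tab at the far end (275,200) and the near red tab at (277,305).
- The red look-alikes are at (222,278) and (323,278).
- The green tray is at (414,300) and the yellow tray at (415,215).

Next I'll fit the poses from both views.

```bash
cat > h.py <<'E'
import numpy as np, cv2
from scipy.optimize import minimize
from scipy.spatial.transform import Rotation as Ro
from workcell import r
def cam(p,pose=None):
    f=210/np.tan(np.radians(p["fov_y"]/2))
    if "R" in p: R,t=np.array(p["R"]),np.array(p["t"])
    else:
        T=np.eye(4);T[:3,:3]=rot(pose["tcp_rot"]).as_matrix();T[:3,3]=pose["tcp_pos"]
        W=np.linalg.inv(T@np.array(p["T_tool_cam"])); R,t=W[:3,:3],W[:3,3]
    return f,p["cx"],p["cy"],R,t
def rot(q): return Ro.from_quat([q[1],q[2],q[3],q[0]])
def proj(c,X):
    f,cx,cy,R,t=c; Y=X@R.T+t; return np.c_[f*Y[:,0]/Y[:,2]+cx,f*Y[:,1]/Y[:,2]+cy]
def box(x,y,z,a,L,W,H):
    P=np.array([[i*L/2,j*W/2,k*H] for i in(-1,1) for j in(-1,1) for k in(0,1)])
    return P@Ro.from_euler('z',a).as_matrix().T+[x,y,z]
def render(c,B):
    h=cv2.convexHull(proj(c,B).astype(np.float32)).reshape(-1,2)
    U=4; m=np.zeros((420*U,560*U),np.uint8)
    cv2.fillConvexPoly(m,np.round(((h+.5)*U-.5)*16).astype(np.int32),255,shift=4)
    return cv2.resize(m,(560,420),interpolation=cv2.INTER_AREA)/255.
def fit(views,x0,dims,freez=True,z=0.):
    """views: [(cam,mask,ignore)]"""
    def cost(v):
        zz=v[3] if freez else z
        tot=0
        for c,m,ig in views:
            q=render(c,box(v[0],v[1],zz,v[2],*dims)); tot+=(np.abs(q-m)*(~ig)).sum()/m.sum()
        return tot
    best=None
    n=4 if freez else 3
    x=np.r_[x0,z][:n]
    for s in (1,.5,.3):
        S=np.vstack([x]+[x+s*d for d in np.diag([.015,.015,.2,.01][:n])])
        o=minimize(cost,x,method='Nelder-Mead',options=dict(initial_simplex=S,xatol=1e-4,fatol=1e-4,maxiter=200)); x=o.x
    return x,o.fun
def ray(c,uv,z):
    f,cx,cy,R,t=c; d=R.T@np.array([(uv[0]-cx)/f,(uv[1]-cy)/f,1]); o=-R.T@t
    return o+d*(z-o[2])/d[2]
def go(x,y,z,yaw):
    """tool y (mod 180) to lie along world angle yaw; prints turn units (first) then tool shifts after the turn"""
    s=r.get_state(); M=rot(s["tcp_rot"]).as_matrix(); a=np.arctan2(M[1,1],M[0,1])
    d=(yaw-a+np.pi/2)%np.pi-np.pi/2
    M2=Ro.from_euler('z',d).as_matrix()@M
    D=np.array([x,y,z])-s["tcp_pos"]
    print("t",round(s["time"],2),"tcp",np.round(s["tcp_pos"]*1e3,1),"yaw",round(np.degrees(a),1),"open",round(s["opening"],3),"tilt mm/m",np.round(M[:2,2]*1e3,1))
    print(" turn z units %.2f (deg %.1f), j6 %.2f ; shift after turn: %s ; before: %s"%(-np.degrees(d)/6,np.degrees(d),s["joint_positions"][5],np.round(M2.T@D*1e3,1),np.round(M.T@D*1e3,1)))
E
cat > m.py <<'E'
from h import *
D=dict(red_case=(.056,.040,.03),yellow_case=(.056,.040,.03),blue_case=(.13,.046,.03),green_case=(.13,.046,.03),tote=(.238,.074,.016),green_tray=(.16,.076,.014),yellow_tray=(.086,.07,.014),blue_tab=(.012,.06,.016))
P={n:r.get_image(n) for n in("top","scene")}; C={n:cam(p) for n,p in P.items()}
M={}
for k in list(D)+["red_tab","divider"]:
    for n in P:
        o=r.cut_out(P[n],k)
        print(k,n,[(round(q["conf"],2),np.round(q["location"]).tolist(),int(np.sum(q["region"]))) for q in o[:4]])
        if o: M[k,n]=o[0]["region"].astype(bool)
for k in D:
    V=[]
    for n in P:
        if (k,n) not in M: continue
        m=M[k,n]; ig=np.zeros_like(m)
        if "tray" in k or k=="tote":
            h=cv2.convexHull(np.argwhere(m)[:,::-1].astype(np.int32)); q=np.zeros((420,560),np.uint8); cv2.fillConvexPoly(q,h,1); m=q>0
            if k=="tote": 
                ig=M.get(("divider",n),ig)
        if k in("blue_case","green_case"):
            for j in("red_case","yellow_case"):
                if (j,n) in M: ig=ig|cv2.dilate(M[j,n].astype(np.uint8),np.ones((3,3)))>0
        V.append((C[n],m.astype(float),ig))
    m=M[k,"top"]; z0=.03 if k in("red_case","yellow_case") else 0
    u=np.argwhere(m)[:,::-1].mean(0); g=ray(C["top"],u,z0+.02)
    (_,_),(w,h),_=rc=cv2.minAreaRect(np.argwhere(m)[:,::-1].astype(np.float32))
    b=cv2.boxPoints(rc); e=max(b[1]-b[0],b[2]-b[1],key=np.linalg.norm)
    d=ray(C["top"],u+e,z0)-ray(C["top"],u,z0); a=np.arctan2(d[1],d[0])+(np.pi/2 if k=="blue_tab" else 0)
    for vv in (V,V[:1]):
        x,f=fit(vv,[g[0],g[1],a],D[k],len(vv)>1,z0)
        print(k,np.round(x[:2]*1e3,1),"yaw",round(np.degrees(x[2]),1),"z",np.round(x[3:]*1e3,1),"cost",round(f,3),len(vv))
E
python3 m.py
```

```text
red_case top [(0.89, [158.0, 300.0], 504), (0.41, [164.0, 319.0], 782)]
red_case scene [(0.52, [376.0, 171.0], 338)]
yellow_case top [(0.84, [155.0, 205.0], 468)]
yellow_case scene [(0.86, [409.0, 227.0], 543), (0.58, [402.0, 243.0], 708)]
blue_case top [(0.64, [162.0, 216.0], 833), (0.22, [277.0, 248.0], 105)]
blue_case scene [(0.83, [401.0, 242.0], 717)]
green_case top [(0.57, [162.0, 316.0], 660), (0.24, [156.0, 300.0], 509)]
green_case scene [(0.65, [369.0, 185.0], 522)]
tote top [(0.59, [274.0, 251.0], 3093)]
tote scene [(0.68, [273.0, 218.0], 1932), (0.68, [266.0, 188.0], 20)]
green_tray top [(0.81, [415.0, 304.0], 2265)]
green_tray scene [(0.84, [143.0, 200.0], 1266)]
yellow_tray top [(0.68, [415.0, 214.0], 1113)]
yellow_tray scene [(0.73, [126.0, 250.0], 942)]
blue_tab top []
blue_tab scene [(0.77, [282.0, 251.0], 165)]
red_tab top [(0.66, [218.0, 279.0], 148), (0.46, [324.0, 275.0], 139)]
red_tab scene [(0.75, [227.0, 206.0], 167), (0.47, [320.0, 197.0], 152)]
divider top []
divider scene [(0.7, [273.0, 214.0], 253)]
red_case [406.9 285.9] yaw -11.8 z [30.8] cost 0.212 2
red
[... 189 characters left out ...]
 -180.6 z [0.7] cost 0.211 2
blue_case [624.3 288.9] yaw -179.4 z [] cost 0.065 1
green_case [387.6 286.6] yaw -178.1 z [2.] cost 0.252 2
green_case [387.8 287.6] yaw -177.5 z [] cost 0.152 1
tote [512.3   8.9] yaw 179.6 z [3.6] cost 0.088 2
tote [512.9   8.6] yaw 179.7 z [] cost 0.035 1
green_tray [ 390.9 -311.8] yaw -9.8 z [1.1] cost 0.083 2
green_tray [ 391.2 -312.8] yaw -9.8 z [] cost 0.031 1
yellow_tray [ 593.4 -328.2] yaw -173.2 z [-0.9] cost 0.111 2
yellow_tray [ 593.4 -328.5] yaw -172.8 z [] cost 0.057 1Traceback (most recent call last):
  File "m.py", line 23, in <module>
    m=M[k,"top"]; z0=.03 if k in("red_case","yellow_case") else 0
      ~^^^^^^^^^
KeyError: ('blue_tab', 'top')
```

```bash
python3 - <<'E'
from h import *
go(.5125,.009,.225,0)
p=r.get_image("wrist"); print(p["T_tool_cam"],p["fov_y"])
E
```

```text
t 1.2 tcp [214.  479.4 224.6] yaw 65.9 open 1.0 tilt mm/m [-0. -0.]
 turn z units 10.99 (deg -65.9), j6 -0.22 ; shift after turn: [-4.704e+02  2.985e+02 -4.000e-01] ; before: [-4.643e+02 -3.079e+02 -4.000e-01]
[[ 2.36050199e-04 -9.61077698e-01 -2.76278126e-01  7.18433205e-02]
 [ 9.99999624e-01  4.57353847e-04 -7.36585539e-04  3.99593053e-04]
 [ 8.34272798e-04 -2.76277848e-01  9.61077445e-01 -1.60045834e-01]
 [ 0.00000000e+00  0.00000000e+00  0.00000000e+00  1.00000000e+00]] 58.405030851248476
```

```bash
python3 -m pendant '{"dp":[[0,0,0],[0,0,0],[0,0,0],[0,0,0],[0,0,0],[0,0,0],[0,0,0],[0,0,0],[0,0,0],[0,0,0],[0,0,0]],"twist":[[0,0,1],[0,0,1],[0,0,1],[0,0,1],[0,0,1],[0,0,1],[0,0,1],[0,0,1],[0,0,1],[0,0,1],[0,0,1]]}' 1 20
python3 -m pendant '{"dp":[[-29,18,0],[-29,18,0],[-29,18,0],[-29,18,0],[-29,18,0],[-29,18,0],[-29,18,0],[-29,18,0],[-29,18,0],[-29,18,0],[-29,18,0],[-29,18,0],[-29,18,0],[-29,18,0],[-29,18,0],[-29,18,0],[0,0,0]],"twist":[[0,0,0],[0,0,0],[0,0,0],[0,0,0],[0,0,0],[0,0,0],[0,0,0],[0,0,0],[0,0,0],[0,0,0],[0,0,0],[0,0,0],[0,0,0],[0,0,0],[0,0,0],[0,0,0],[0,0,0]]}'
python3 - <<'E'
from h import *
go(.5125,.009,.225,0)
s=r.get_state(); p=r.get_image("wrist"); cv2.imwrite("pics/w1.png",p["pixels"]); c=cam(p,s)
for n in("tote","divider"):
    for o in r.cut_out(p,n)[:2]: print(n,o["conf"],o["location"],o["region"].sum())
B=box(.5125,.009,0,0,.238,.074,.016); print(np.round(proj(c,B)))
E
```

```text
time: 2.17
tcp_pos: [0.214, 0.4794, 0.2246]
tcp_rot: [-0.0, 0.709, 0.705, -0.0]
force: [0.1, 0.4, 0.6]
opening: 1.004
finger_force: 0.0
time: 3.58
tcp_pos: [0.5036, 0.0109, 0.2242]
tcp_rot: [0.001, 0.709, 0.705, -0.0]
force: [0.9, 0.2, -0.6]
opening: 1.0
finger_force: 0.0
t 3.58 tcp [503.6  10.9 224.2] yaw -0.3 open 1.0 tilt mm/m [ 0.5 -1.1]
 turn z units -0.05 (deg 0.3), j6 -0.21 ; shift after turn: [-1.9  8.9 -0.8] ; before: [-1.8  8.9 -0.8]
tote 0.97 [284.3, 176.3] 17848
divider 0.97 [288.7, 177.2] 637
[[172. 210.]
 [168. 215.]
 [166. 140.]
 [161. 142.]
 [396. 209.]
 [400. 214.]
 [402. 139.]
 [407. 140.]]
```

View pics/w1.png

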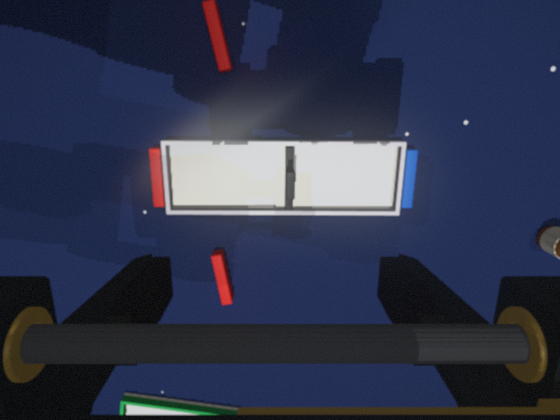

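Wrist view: the tote spans columns 161–407 with red at the left (near) end and blue at the right. The divider sits at column ~290 and row ~178. Next I'll measure the divider and refine the tote.

```bash
python3 - <<'E'
from h import *
s=r.get_state(); p=r.get_image("wrist"); c=cam(p,s)
def hull(m):
    h=cv2.convexHull(np.argwhere(m)[:,::-1].astype(np.int32)); q=np.zeros((420,560),np.uint8); cv2.fillConvexPoly(q,h,1); return q.astype(float)
V=[(c,hull(r.cut_out(p,"tote")[0]["region"]),np.zeros((420,560),bool))]
t=r.get_image("top"); ct=cam(t)
x,f=fit(V,[.5125,.009,0],(.238,.074,.016),False,0); print("tote",x,np.degrees(x[2]),f)
d=r.cut_out(p,"divider")[0]["region"]
ij=np.argwhere(d); print("cols",ij[:,1].min(),ij[:,1].max(),"rows",ij[:,0].min(),ij[:,0].max())
g=p["pixels"].max(2); sub=g[150:204,278:302]; print(np.array(sub[::6]))
for u in(285.5,294.5): print(ray(c,(u,160),.017),ray(c,(u,178),.048),)
E
```

```text
tote [ 0.51086969  0.00853276 -0.00856921] -0.4909795936322399 0.016822768259742583
cols 287 297 rows 151 214
[[218 218 218 217 217 218 218 217 216 215 207 205 204 204 204 204 205 204
  208 210 214 218 217 217]
 [218 218 218 217 218 218 218 216 216 208 158 100  95  92  94  91  89  87
  138 202 218 217 218 218]
 [217 219 218 219 219 219 218 218 213 189 135  96  94  95  94  91  90  92
  121 142 166 205 218 219]
 [217 218 218 218 219 218 219 217 212 191 136  99  95  78  69  70  68  82
  121 146 167 205 217 219]
 [216 216 217 216 215 216 216 217 211 174 112  70  68  67  67  67  66  68
   88 113 150 200 214 215]
 [217 216 216 215 216 217 217 217 212 174 111  78  90  93  91  90  89  86
   83 131 200 216 216 215]
 [216 216 217 216 216 216 216 216 211 165 100  74  89  94  92  91  88  83
   85 135 198 216 216 216]
 [216 216 216 217 215 216 216 217 210 162  94  76  86  93  91  89  88  82
   97 153 201 215 216 215]
 [215 215 216 216 216 215 216 216 210 163  96  79  88  91  88  87  86  84
  113 174 207 214 216 215]]
[0.51109389 0.03257368 0.017     ] [0.51036494 0.02077422 0.048     ]
[0.51991501 0.03256639 0.017     ] [0.51855094 0.02076804 0.048     ]
```

```bash
python3 -m pendant '{"dp":[[-2,14,30],[0,0,30],[0,0,30],[0,0,30],[0,0,30],[0,0,18],[0,0,10],[0,0,5],[0,0,0],[0,0,0]],"twist":[[0,0,0],[0,0,0],[0,0,0],[0,0,0],[0,0,0],[0,0,0],[0,0,0],[0,0,0],[0,0,0],[0,0,0]]}' 0.0 20
python3 -m pendant '{"dp":[[0,0,0],[0,0,0],[0,0,0],[0,0,0],[0,0,0],[0,0,0],[0,0,0],[0,0,0],[0,0,0],[0,0,0]],"twist":[[0,0,0],[0,0,0],[0,0,0],[0,0,0],[0,0,0],[0,0,0],[0,0,0],[0,0,0],[0,0,0],[0,0,0]]}' -1 15
python3 -c "
from h import *
go(.475,.0087,.041,0)"
```

```text
time: 4.77
tcp_pos: [0.5162, 0.0132, 0.0426]
tcp_rot: [0.001, 0.707, 0.707, 0.0]
force: [-0.0, 0.3, 0.5]
opening: 0.505
finger_force: 0.0
time: 5.6
tcp_pos: [0.5156, 0.0132, 0.0416]
tcp_rot: [0.0, 0.707, 0.707, 0.0]
force: [-0.3, -0.4, 0.2]
opening: 0.006
finger_force: 0.0
t 5.6 tcp [515.6  13.2  41.6] yaw -0.1 open 0.006 tilt mm/m [0. 0.]
 turn z units -0.01 (deg 0.1), j6 -0.20 ; shift after turn: [ -4.5 -40.6   0.6] ; before: [ -4.5 -40.6   0.6]
```

The fingers shut fully without meeting the tab, so I'll look.

```bash
python3 - <<'E'
from h import *
p=r.get_image("scene"); cv2.imwrite("pics/s2.png",cv2.resize(p["pixels"][150:270,200:350],None,fx=4,fy=4,interpolation=cv2.INTER_CUBIC))
E
```

```text
(no output)
```

View pics/s2.png

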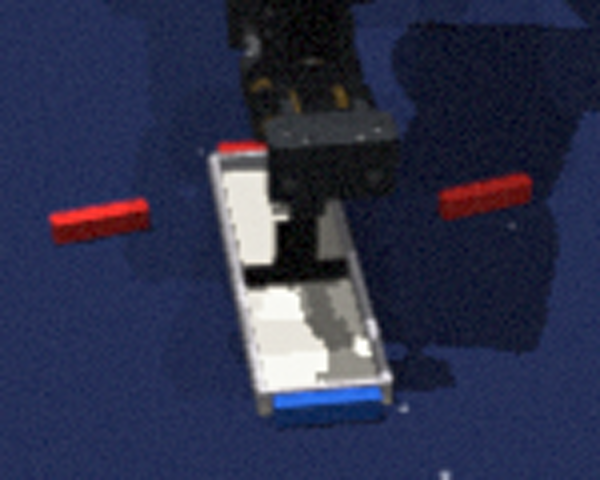

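```bash
python3 - <<'E'
from h import *
s=r.get_state();p=r.get_image("wrist"); c=cam(p,s); cv2.imwrite("pics/w2.png",p["pixels"])
print(proj(c,np.array([s["tcp_pos"],s["tcp_pos"]-[0,0,.017]])), s["opening"],s["finger_force"])
E
```

```text
[[275.77787825 263.68060657]
 [275.71797819 249.77430287]] 0.006228456428827492 0.0
```

View pics/w2.png

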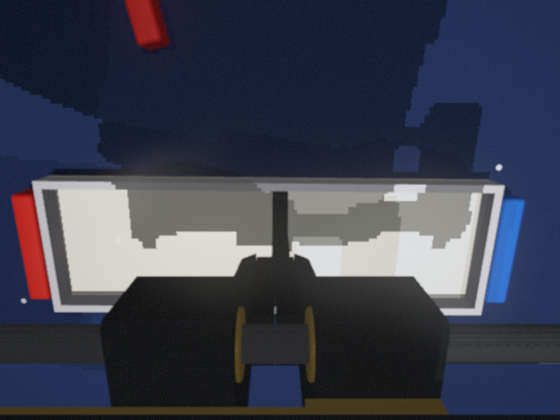

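```bash
python3 - <<'E'
import cv2,numpy as np
a=cv2.imread("pics/w2.png")[170:370,190:370]; a=np.clip(a.astype(float)*2.5,0,255).astype(np.uint8)
cv2.imwrite("pics/w2c.png",cv2.resize(a,None,fx=3,fy=3,interpolation=cv2.INTER_CUBIC))
E
```

```text
(no output)
```

View pics/w2c.png

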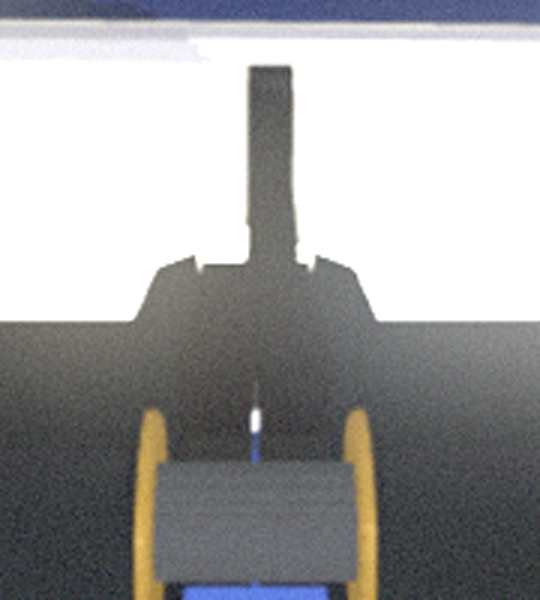

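```bash
python3 -m pendant '{"dp":[[0,0,-20],[0,0,-30],[0,0,-30],[0,0,-30],[0,0,-30],[0,0,0]],"twist":[[0,0,0],[0,0,0],[0,0,0],[0,0,0],[0,0,0],[0,0,0]]}' 0 15
python3 - <<'E'
from h import *
P=[r.get_image("scene")["pixels"][160:265,220:330]]
s=r.get_state();p=r.get_image("wrist"); P.append(p["pixels"][120:225,220:330]);np.savez("w3.npz",pos=s["tcp_pos"],q=s["tcp_rot"],im=p["pixels"])
a=np.hstack(P); a=np.clip(a.astype(float)*1.5,0,255).astype(np.uint8)
cv2.imwrite("pics/s3.png",cv2.resize(a,None,fx=3.6,fy=3.6,interpolation=cv2.INTER_CUBIC)); go(.5175,.0087,.041,0)
E
```

```text
time: 6.2
tcp_pos: [0.5177, 0.0128, 0.1871]
tcp_rot: [0.004, 0.707, 0.707, 0.003]
force: [0.9, 0.2, 2.0]
opening: 0.431
finger_force: 0.0
t 6.3 tcp [515.7  13.1 182.1] yaw -0.0 open 0.495 tilt mm/m [ 1.5 -0.3]
 turn z units -0.01 (deg 0.0), j6 -0.20 ; shift after turn: [ -4.4   1.5 141.1] ; before: [ -4.4   1.5 141.1]
```

View pics/s3.png

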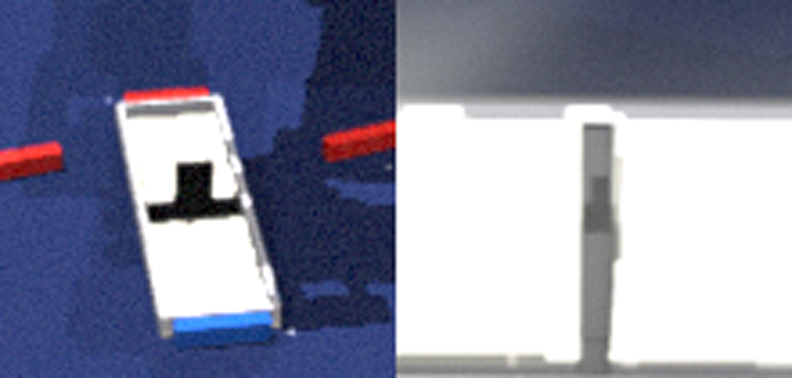

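```bash
python3 - <<'E'
from h import *
s=r.get_state();p=r.get_image("wrist");c=cam(p,s);t=r.get_image("scene");cs=cam(t)
for u,v in((272.5,184),(280,184),(272.5,214),(280,214)): print("wrist z48",ray(c,(u,v),.048)[:2])
print("bottom of endface z17",ray(c,(276,170),.017)[:2])
for u,v,z in((269,205.3,.048),(279,205.3,.048),(274,219,.017)): print("scene",z,ray(cs,(u,v),z)[:2])
for x in(.505,.5115,.5175): print(x,proj(cs,np.array([[x,.0087,.048],[x,.0087,.017]])).round(1).tolist(),proj(c,np.array([[x,.0217,.048],[x,-.0043,.048]])).round(1).tolist())
E
```

```text
wrist z48 [0.51357852 0.02194376]
wrist z48 [0.51956781 0.02193922]
wrist z48 [ 0.51352207 -0.00306402]
wrist z48 [ 0.51964999 -0.00306896]
bottom of endface z17 [0.51649269 0.02776746]
scene 0.048 [ 0.51795103 -0.00191508]
scene 0.048 [0.52116131 0.02130154]
scene 0.017 [0.53166768 0.00822661]
0.505 [[272.6, 201.8], [272.4, 212.4]] [[261.8, 184.3], [262.1, 215.5]]
0.5115 [[273.0, 203.4], [272.9, 214.0]] [[269.9, 184.3], [270.0, 215.4]]
0.5175 [[273.4, 204.8], [273.3, 215.4]] [[277.4, 184.3], [277.4, 215.4]]
```

The tab measures x≈.5165, y≈.0095, top≈48 mm, as stated, yet the fingers shut on it without contact. I'll go lower so they also take the divider plate, then recheck.

```bash
python3 -m pendant '{"dp":[[-2,1,30],[-2,0,30],[0,0,30],[0,0,30],[0,0,20],[0,0,10],[0,0,5],[0,0,0],[0,0,0]],"twist":[[0,0,0],[0,0,0],[0,0,0],[0,0,0],[0,0,0],[0,0,0],[0,0,0],[0,0,0],[0,0,0]]}' 0.0 20
python3 -m pendant '{"dp":[[0,0,0],[0,0,0],[0,0,0],[0,0,0],[0,0,0],[0,0,0],[0,0,0],[0,0,0]],"twist":[[0,0,0],[0,0,0],[0,0,0],[0,0,0],[0,0,0],[0,0,0],[0,0,0],[0,0,0]]}' -0.6 15
python3 -m pendant '{"dp":[[0,0,0],[0,0,0],[0,0,0],[0,0,0],[0,0,0],[0,0,0],[0,0,0],[0,0,0]],"twist":[[0,0,0],[0,0,0],[0,0,0],[0,0,0],[0,0,0],[0,0,0],[0,0,0],[0,0,0]]}' -1 15
python3 -c "
from h import *
go(.475,.0087,.041,0)"
```

```text
time: 7.15
tcp_pos: [0.517, 0.0091, 0.0272]
tcp_rot: [0.0, 0.707, 0.707, 0.0]
force: [-0.3, -0.3, 0.2]
opening: 0.503
finger_force: 0.0
time: 7.82
tcp_pos: [0.5166, 0.0091, 0.0266]
tcp_rot: [-0.0, 0.707, 0.707, 0.0]
force: [0.6, 0.5, -0.0]
opening: 0.2
finger_force: 0.0
time: 8.48
tcp_pos: [0.5166, 0.0091, 0.0266]
tcp_rot: [0.0, 0.707, 0.707, 0.0]
force: [2.1, 0.7, -0.6]
opening: 0.088
finger_force: 15.0
t 8.48 tcp [516.6   9.1  26.6] yaw -0.1 open 0.088 tilt mm/m [ 0.1 -0. ]
 turn z units -0.01 (deg 0.1), j6 -0.21 ; shift after turn: [ -0.4 -41.6 -14.4] ; before: [ -0.5 -41.6 -14.4]
```

```bash
python3 -m pendant '{"dp":[[0,-4,0],[0,-6,0],[0,-6,0],[0,-6,0],[0,-6,0],[0,-6,0],[0,-5,0],[0,-2,0],[0,-0.5,0],[0,0,0],[0,0,0]],"twist":[[0,0,0],[0,0,0],[0,0,0],[0,0,0],[0,0,0],[0,0,0],[0,0,0],[0,0,0],[0,0,0],[0,0,0],[0,0,0]]}'
python3 -m pendant '{"dp":[[0,0,0],[0,0,0],[0,0,0],[0,0,0],[0,0,-10],[0,0,-30],[0,0,-30],[0,0,-30],[0,0,-30],[0,0,-30],[0,0,0],[0,0,0]],"twist":[[0,0,0],[0,0,0],[0,0,0],[0,0,0],[0,0,0],[0,0,0],[0,0,0],[0,0,0],[0,0,0],[0,0,0],[0,0,0],[0,0,0]]}' -0.4 15
python3 - <<'E'
from h import *
s=r.get_state();p=r.get_image("wrist");c=cam(p,s)
h=lambda m: cv2.fillConvexPoly(np.zeros((420,560),np.uint8),cv2.convexHull(np.argwhere(m)[:,::-1].astype(np.int32)),1).astype(float)
o=r.cut_out(p,"tote"); print(o[0]["conf"]); m=h(o[0]["region"])
x,f=fit([(c,m,np.zeros((420,560),bool))],[.512,.0087,0],(.238,.074,.016),False,0); print("tote",x*1e3,np.degrees(x[2]),f)
o=r.cut_out(p,"divider"); d=np.argwhere(o[0]["region"]); print(o[0]["conf"],d.min(0),d.max(0)); g=p["pixels"].max(2)
v=d.min(0)[0]+4; row=g[v].astype(int); u=np.where(row[d.min(0)[1]-6:d.max(0)[1]+6]<150)[0]+d.min(0)[1]-6; print(u, ray(c,(u[0]-.5,v),.017),ray(c,(u[-1]+.5,v),.017))
# tote inner ends along row mid
go(.4069,.286,.225,np.radians(-11.8+90))
cv2.imwrite("pics/w4.png",p["pixels"])
E
```

```text
time: 9.4
tcp_pos: [0.4747, 0.0094, 0.0266]
tcp_rot: [-0.001, 0.707, 0.707, -0.0]
force: [-1.1, 4.6, 2.2]
opening: 0.09
finger_force: 15.0
time: 10.4
tcp_pos: [0.4755, 0.009, 0.1883]
tcp_rot: [0.002, 0.707, 0.707, 0.001]
force: [0.1, -0.4, -0.3]
opening: 0.305
finger_force: 0.0
0.64
tote [511.02093652   8.73430373  -8.8284971 ] -0.5058356230069992 0.01081681908865156
0.84 [148 268] [218 277]
[266 267 268 269 270 271 272 273 274 275 276 277 278] [0.4673937  0.03846073 0.017     ] [0.47881183 0.03845034 0.017     ]
t 10.55 tcp [474.5   9.3 185.7] yaw -0.1 open 0.301 tilt mm/m [-2.   0.4]
 turn z units -13.04 (deg 78.3), j6 -0.23 ; shift after turn: [122.7 257.  -39.8] ; before: [276.7 -67.9 -39.1]
```

```bash
python3 -m pendant '{"dp":[[0,0,-3],[0,0,-3],[0,0,-3],[0,0,-3],[0,0,-3],[0,0,-3],[0,0,-3],[0,0,-3],[0,0,-3],[0,0,-3],[0,0,-3],[0,0,-3],[0,0,-3]],"twist":[[0,0,-1],[0,0,-1],[0,0,-1],[0,0,-1],[0,0,-1],[0,0,-1],[0,0,-1],[0,0,-1],[0,0,-1],[0,0,-1],[0,0,-1],[0,0,-1],[0,0,-1]]}' 0.6 20
python3 -m pendant '{"dp":[[12.3,25.7,0],[12.3,25.7,0],[12.3,25.7,0],[12.3,25.7,0],[12.3,25.7,0],[12.3,25.7,0],[12.3,25.7,0],[12.3,25.7,0],[12.3,25.7,0],[12.3,25.7,0],[0,0,0],[0,0,0]],"twist":[[0,0,0],[0,0,0],[0,0,0],[0,0,0],[0,0,0],[0,0,0],[0,0,0],[0,0,0],[0,0,0],[0,0,0],[0,0,0],[0,0,0]]}'
cat > look.py <<'E'
import sys
from h import *
D=dict(red_case=(.056,.040,.03),yellow_case=(.056,.040,.03),blue_case=(.13,.046,.03),green_case=(.13,.046,.03),tote=(.238,.074,.016),green_tray=(.16,.076,.014),yellow_tray=(.086,.07,.014))
def look(name,x0,z,other=None):
    s=r.get_state();p=r.get_image("wrist");c=cam(p,s); o=r.cut_out(p,name)
    if not o: print(name,"none"); return
    m=o[0]["region"].astype(bool); ig=np.zeros_like(m)
    if "tray" in name or name=="tote":
        m=cv2.fillConvexPoly(np.zeros((420,560),np.uint8),cv2.convexHull(np.argwhere(m)[:,::-1].astype(np.int32)),1)>0
    if other:
        q=r.cut_out(p,other)
        if q: ig=cv2.dilate(q[0]["region"].astype(np.uint8),np.ones((3,3)))>0
    e=np.argwhere(m); ed=(e.min()<=1) or e[:,1].max()>557 or e[:,0].max()>417
    x,f=fit([(c,m.astype(float),ig)],[x0[0],x0[1],np.radians(x0[2])],D[name],False,z)
    print(name,"conf",round(o[0]["conf"],2),"px",m.sum(),"edge",ed,np.round(x[:2]*1e3,1),"yaw",round(np.degrees(x[2]),1),"cost",round(f,3)); return x
E
python3 - <<'E'
from look import *
look("red_case",(.4069,.286,-11.8),.03); look("green_case",(.3876,.287,2),0,"red_case")
go(.4069,.286,.062,np.radians(-11.8+90))
E
```

```text
time: 11.63
tcp_pos: [0.4746, 0.0092, 0.2246]
tcp_rot: [-0.001, 0.102, 0.995, 0.0]
force: [0.9, -0.0, 0.3]
opening: 0.799
finger_force: 0.0
time: 12.63
tcp_pos: [0.4077, 0.2868, 0.2244]
tcp_rot: [-0.001, 0.104, 0.995, -0.001]
force: [-0.1, 0.2, -0.7]
opening: 0.803
finger_force: 0.0
red_case conf 0.78 px 2914 edge False [404.8 285.2] yaw -10.0 cost 0.044
green_case conf 0.97 px 3681 edge False [385.2 284.9] yaw 1.7 cost 0.071
t 12.88 tcp [408.7 285.4 225.4] yaw 77.9 open 0.801 tilt mm/m [-0.4 -0.2]
 turn z units -0.06 (deg 0.3), j6 -0.98 ; shift after turn: [  1.9   0.3 163.4] ; before: [  1.9   0.3 163.4]
```

```bash
python3 -m pendant '{"dp":[[2.6,0,30],[0,0,30],[0,0,30],[0,0,30],[0,0,24],[0,0,12],[0,0,8],[0,0,0],[0,0,0]],"twist":[[0,0,-0.2],[0,0,0],[0,0,0],[0,0,0],[0,0,0],[0,0,0],[0,0,0],[0,0,0],[0,0,0]]}' 0.6 20
python3 -m pendant '{"dp":[[0,0,0],[0,0,0],[0,0,0],[0,0,0],[0,0,0],[0,0,0],[0,0,0],[0,0,0],[0,0,0],[0,0,0]],"twist":[[0,0,0],[0,0,0],[0,0,0],[0,0,0],[0,0,0],[0,0,0],[0,0,0],[0,0,0],[0,0,0],[0,0,0]]}' -0.4 20
```

```text
time: 13.63
tcp_pos: [0.4063, 0.2865, 0.0621]
tcp_rot: [0.0, 0.095, 0.995, 0.0]
force: [0.4, 0.6, -1.0]
opening: 0.799
finger_force: 0.0
time: 14.47
tcp_pos: [0.4059, 0.2867, 0.0616]
tcp_rot: [-0.0, 0.095, 0.996, -0.0]
force: [-0.3, 0.8, 0.2]
opening: 0.299
finger_force: 0.0
```

```bash
python3 - <<'E'
from h import *
print(r.tip_reach)
a=r.get_image("scene")["pixels"][120:200,340:440]; p=r.get_image("wrist")["pixels"][100:400,100:460]
a=cv2.resize(a,(375,300),interpolation=cv2.INTER_CUBIC); a=np.clip(np.hstack([a,p]).astype(float)*2,0,255).astype(np.uint8)
cv2.imwrite("pics/s5.png",a)
E
```

```text
0.017
```

View pics/s5.png

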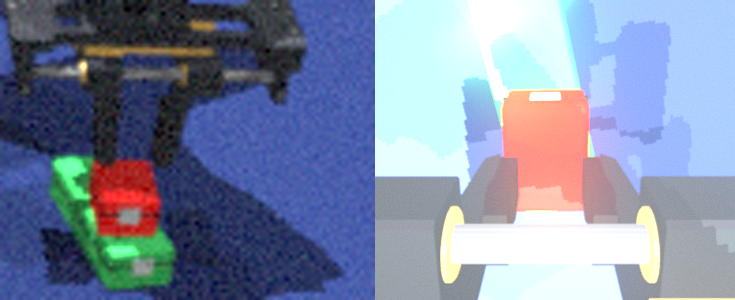

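```bash
python3 - <<'E'
from h import *
s=r.get_state(); M=rot(s["tcp_rot"]).as_matrix(); p=r.get_image("scene"); c=cam(p); w=r.get_image("wrist"); cw=cam(w,s)
print(s["opening"],s["finger_force"],s["force"])
for d in(-.02,-.01,0,.01,.017):
    X=s["tcp_pos"]+np.array([M@[0,q,d] for q in(-.022,.022)])
    print("ahead",d,proj(c,X).round(1).tolist(),proj(cw,X).round(1).tolist())
B=box(.4059,.286,.03,np.radians(-11),.056,.04,.03)
print(proj(c,B).round(1).tolist()); print(proj(cw,B).round(1).tolist())
print([ (k,round(float(np.ptp(np.argwhere(r.cut_out(w,'red_case')[0]['region'])[:,1])),1)) for k in [1]])
E
```

```text
0.2996860352740739 0.0 [-0.14336664 -0.18351758 -0.49930343]
ahead -0.02 [[366.0, 159.9], [383.4, 160.4]] [[220.1, 284.0], [327.1, 284.1]]
ahead -0.01 [[365.6, 163.3], [382.9, 163.8]] [[223.3, 273.4], [324.1, 273.4]]
ahead 0 [[365.1, 166.7], [382.4, 167.1]] [[226.2, 263.9], [321.4, 264.0]]
ahead 0.01 [[364.7, 170.0], [381.8, 170.5]] [[228.7, 255.4], [318.9, 255.5]]
ahead 0.017 [[364.4, 172.3], [381.5, 172.8]] [[230.4, 250.0], [317.4, 250.1]]
[[363.1, 171.4], [364.4, 161.6], [378.3, 171.9], [379.8, 162.1], [365.3, 183.0], [366.7, 173.0], [381.1, 183.5], [382.7, 173.5]]
[[234.4, 189.7], [227.4, 204.7], [310.9, 189.9], [317.1, 205.0], [237.0, 286.7], [231.1, 315.7], [308.0, 286.9], [313.2, 315.9]]
[(1, 87.0)]
```

The stated finger length does not match the picture. The fingertips show up above the case in the scene view at row ~163, where tips 17 mm ahead of the TCP would be at row ~172. They sit about 10 mm behind the reported TCP, which also explains the missed tab. I'll reopen, go down 27 mm and try again.

```bash
python3 -m pendant '{"dp":[[0,0,0],[0,0,0],[0,0,0],[0,0,0],[0,0,0],[0,0,0],[0,0,10],[0,0,8],[0,0,5],[0,0,4],[0,0,0],[0,0,0]],"twist":[[0,0,0],[0,0,0],[0,0,0],[0,0,0],[0,0,0],[0,0,0],[0,0,0],[0,0,0],[0,0,0],[0,0,0],[0,0,0],[0,0,0]]}' 0.6 20
python3 -m pendant '{"dp":[[0,0,0],[0,0,0],[0,0,0],[0,0,0],[0,0,0],[0,0,0],[0,0,0],[0,0,0],[0,0,0],[0,0,0]],"twist":[[0,0,0],[0,0,0],[0,0,0],[0,0,0],[0,0,0],[0,0,0],[0,0,0],[0,0,0],[0,0,0],[0,0,0]]}' -0.4 20
python3 - <<'E'
from h import *
a=r.get_image("scene")["pixels"][120:200,330:430]
a=cv2.resize(a,(750,600),interpolation=cv2.INTER_CUBIC); cv2.imwrite("pics/s6.png",np.clip(a*2.,0,255).astype(np.uint8))
E
```

```text
time: 15.72
tcp_pos: [0.4058, 0.2867, 0.0344]
tcp_rot: [-0.0, 0.095, 0.996, -0.0]
force: [0.1, 0.1, -0.1]
opening: 0.799
finger_force: 0.0
time: 16.55
tcp_pos: [0.406, 0.2868, 0.0348]
tcp_rot: [0.0, 0.095, 0.996, 0.0]
force: [-1.1, -1.4, 3.2]
opening: 0.448
finger_force: 20.0
```

View pics/s6.png

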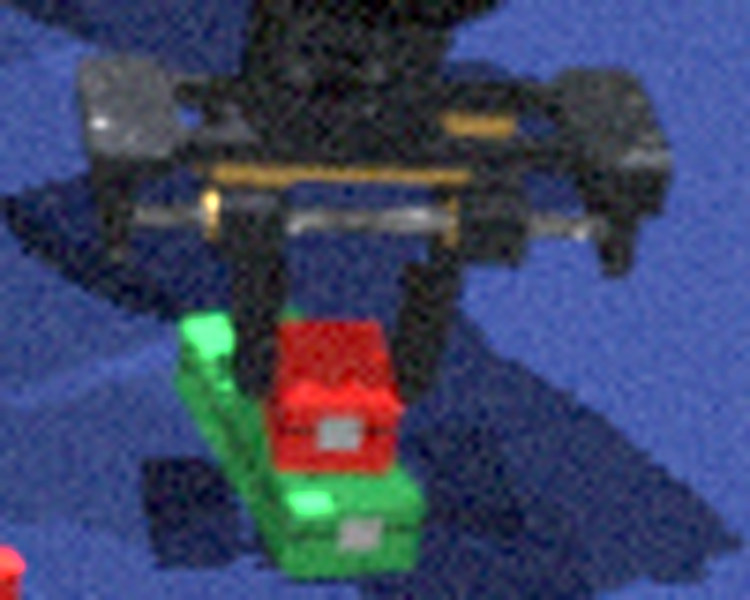

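Red is gripped at 39.4 mm, its true width, and the tips sit about 17 mm above its bottom. Lift it and carry it to the red bay.

```bash
python3 -m pendant '{"dp":[[0,0,-6],[0,0,-14],[0,0,-25],[0,0,-30],[0,0,-25],[0,0,0]],"twist":[[0,0,0],[0,0,0],[0,0,-0.75],[0,0,-1],[0,0,0],[0,0,0]]}' -0.4 25
python3 -c "
from h import *
go(.4335,.0094,.0093,np.radians(89.5)); s=r.get_state(); print(s['finger_force'],s['force'])"
```

```text
time: 17.1
tcp_pos: [0.4078, 0.2876, 0.1393]
tcp_rot: [0.004, 0.003, 1.0, 0.002]
force: [1.0, 0.0, -0.3]
opening: 0.455
finger_force: 25.0
t 17.1 tcp [407.8 287.6 139.3] yaw 89.7 open 0.455 tilt mm/m [7.5 3. ]
 turn z units 0.03 (deg -0.2), j6 -1.19 ; shift after turn: [ -27.2 -278.4  129.3] ; before: [ -26.3 -278.5  129.3]
24.999361038208008 [ 0.98902852  0.02040429 -0.27480892]
```

```bash
python3 -m pendant '{"dp":[[-1.5,-12,0],[-3,-28,0],[-3,-30,0],[-3,-30,0],[-3,-30,0],[-3,-30,0],[-3,-30,0],[-3,-30,0],[-3,-30,0],[-2,-20,0],[-0.5,-8,0],[0,0,0],[0,0,0]],"twist":[[0,0,0],[0,0,0],[0,0,0],[0,0,0],[0,0,0],[0,0,0],[0,0,0],[0,0,0],[0,0,0],[0,0,0],[0,0,0],[0,0,0],[0,0,0]]}'
python3 - <<'E'
from look import *
look("tote",(.511,.0087,-.5),0)
look("red_case",(.4335,.009,0),r.get_state()["tcp_pos"][2]-.0048)
go(.4335,.0094,.0093,np.radians(89.5)); s=r.get_state(); print(s['finger_force'],s['force'])
E
```

```text
time: 18.18
tcp_pos: [0.4316, 0.0089, 0.1339]
tcp_rot: [-0.001, 0.004, 1.0, 0.0]
force: [0.1, -0.3, -0.6]
opening: 0.448
finger_force: 25.0
tote conf 0.68 px 23958 edge False [511.6   8.6] yaw -0.5 cost 0.028
red_case conf 0.82 px 11850 edge False [432.2   9.9] yaw -0.2 cost 0.257
t 18.38 tcp [432.    9.5 134.5] yaw 89.7 open 0.446 tilt mm/m [-0.4  0.2]
 turn z units 0.04 (deg -0.2), j6 -1.82 ; shift after turn: [-1.600e+00 -1.000e-01  1.252e+02] ; before: [-1.600e+00 -1.000e-01  1.252e+02]
24.999623894691467 [-0.76159988 -0.49953135 -0.90715931]
```

```bash
python3 -m pendant '{"dp":[[-1.6,0,20],[0,0,30],[0,0,30],[0,0,20],[0,0,10],[0,0,5],[0,0,4],[0,0,2],[0,0,2],[0,0,1.5],[0,0,0],[0,0,0]],"twist":[[0,0,0],[0,0,0],[0,0,0],[0,0,0],[0,0,0],[0,0,0],[0,0,0],[0,0,0],[0,0,0],[0,0,0],[0,0,0],[0,0,0]]}'
python3 -c "
from h import *
go(.4335,.0094,.0088,np.radians(89.5)); s=r.get_state(); print(s['finger_force'],s['force'])"
```

```text
time: 19.38
tcp_pos: [0.434, 0.0085, 0.0104]
tcp_rot: [0.0, 0.003, 1.0, -0.0]
force: [-0.6, 0.4, -1.9]
opening: 0.448
finger_force: 25.0
t 19.38 tcp [434.    8.5  10.4] yaw 89.7 open 0.448 tilt mm/m [ 0.6 -0.2]
 turn z units 0.03 (deg -0.2), j6 -1.82 ; shift after turn: [0.5 0.9 1.6] ; before: [0.5 0.9 1.6]
24.99949336051941 [-0.56204942  0.42533787 -1.87998599]
```

```bash
python3 -m pendant '{"dp":[[0,0,0.7],[0,0,0.6],[0,0,0],[0,0,0]],"twist":[[0,0,0],[0,0,0],[0,0,0],[0,0,0]]}'
python3 -m pendant '{"dp":[[0,0,0],[0,0,0],[0,0,0],[0,0,0],[0,0,-5],[0,0,-15],[0,0,-30],[0,0,-30],[0,0,-30],[0,0,-30],[0,0,-30],[0,0,0],[0,0,0]],"twist":[[0,0,0],[0,0,0],[0,0,0],[0,0,0],[0,0,0],[0,0,0],[0,0,0],[0,0,0],[0,0,0],[0,0,0],[0,0,0],[0,0,0],[0,0,0]]}' 0.1 20
python3 - <<'E'
from look import *
look("red_case",(.4335,.009,0),.004)
go(.3865,.2855,.180,np.radians(92))
E
```

```text
time: 19.72
tcp_pos: [0.4338, 0.0086, 0.0088]
tcp_rot: [0.0, 0.003, 1.0, -0.0]
force: [0.1, 0.0, -0.2]
opening: 0.45
finger_force: 25.0
time: 20.8
tcp_pos: [0.4342, 0.0085, 0.18]
tcp_rot: [0.002, 0.003, 1.0, -0.0]
force: [0.1, 0.6, -0.5]
opening: 0.547
finger_force: 0.0
red_case conf 0.69 px 3263 edge False [433.1   8.9] yaw -0.3 cost 0.039
t 20.9 tcp [433.2   8.7 178. ] yaw 89.6 open 0.553 tilt mm/m [-1.5  0.4]
 turn z units -0.39 (deg 2.4), j6 -1.82 ; shift after turn: [ 37.  278.3  -1.8] ; before: [ 48.4 276.5  -1.8]
```

```bash
python3 -m pendant '{"dp":[[0,0,0],[3.7,27.8,0],[3.7,27.8,0],[3.7,27.8,0],[3.7,27.8,0],[3.7,27.8,0],[3.7,27.8,0],[3.7,27.8,0],[3.7,27.8,0],[3.7,27.8,0],[3.7,27.8,0],[0,0,0],[0,0,0]],"twist":[[0,0,-0.4],[0,0,0],[0,0,0],[0,0,0],[0,0,0],[0,0,0],[0,0,0],[0,0,0],[0,0,0],[0,0,0],[0,0,0],[0,0,0],[0,0,0]]}' 0.6 20
python3 - <<'E'
from look import *
x=look("green_case",(.3865,.2855,2),0)
go(x[0],x[1],.0048,x[2]+np.pi/2)
E
```

```text
time: 21.98
tcp_pos: [0.386, 0.2855, 0.1774]
tcp_rot: [-0.001, -0.019, 1.0, -0.001]
force: [-0.2, -0.3, -0.7]
opening: 0.801
finger_force: 0.0
green_case conf 0.76 px 8090 edge False [385.8 285. ] yaw 1.9 cost 0.042
t 22.08 tcp [386.6 284.3 177.9] yaw 92.0 open 0.797 tilt mm/m [-1.7 -1. ]
 turn z units 0.02 (deg -0.1), j6 -1.22 ; shift after turn: [  0.5   0.8 173.1] ; before: [  0.5   0.8 173.1]
```

Aligned over green. Go down to TCP z 5 mm (tips ~17 mm) and close.

```bash
python3 -m pendant '{"dp":[[0.5,0.5,30],[0,0,30],[0,0,30],[0,0,30],[0,0,25],[0,0,15],[0,0,8],[0,0,5],[0,0,0],[0,0,0]],"twist":[[0,0,0],[0,0,0],[0,0,0],[0,0,0],[0,0,0],[0,0,0],[0,0,0],[0,0,0],[0,0,0],[0,0,0]]}' 0.6 20
python3 -m pendant '{"dp":[[0,0,0],[0,0,0],[0,0,0],[0,0,0],[0,0,0],[0,0,0],[0,0,0],[0,0,0],[0,0,0]],"twist":[[0,0,0],[0,0,0],[0,0,0],[0,0,0],[0,0,0],[0,0,0],[0,0,0],[0,0,0],[0,0,0]]}' -0.4 30
python3 -c "
from h import *
go(.391,-.3125,.13,np.radians(80.2))"
```

```text
time: 22.92
tcp_pos: [0.3869, 0.2854, 0.0065]
tcp_rot: [0.0, -0.018, 1.0, 0.0]
force: [-0.1, 0.4, 1.0]
opening: 0.8
finger_force: 0.0
time: 23.67
tcp_pos: [0.3865, 0.2856, 0.0062]
tcp_rot: [0.0, -0.018, 1.0, 0.0]
force: [-0.9, -1.1, 5.0]
opening: 0.517
finger_force: 30.0
t 23.67 tcp [386.5 285.6   6.2] yaw 92.1 open 0.517 tilt mm/m [0.5 0.1]
 turn z units 1.98 (deg -11.9), j6 -1.21 ; shift after turn: [-106.3 -588.6 -123.8] ; before: [  16.9 -597.9 -123.9]
```

```bash
python3 -m pendant '{"dp":[[0,0,-6],[0,0,-14],[0,0,-25],[0,0,-30],[0,0,-30],[0,0,-15],[0,0,-4],[0,0,0]],"twist":[[0,0,0],[0,0,0],[0,0,0.5],[0,0,0.5],[0,0,0.5],[0,0,0.5],[0,0,0],[0,0,0]]}' -0.4 30
python3 -m pendant '{"dp":[[-2,-12,0],[-4,-24,0],[-6,-33,0],[-6,-33,0],[-6,-33,0],[-6,-33,0],[-6,-33,0],[-6,-33,0],[-6,-33,0],[-6,-33,0],[-6,-33,0],[-6,-33,0],[-6,-33,0],[-6,-33,0],[-6,-33,0],[-6,-33,0],[-6,-33,0],[-5,-28,0],[-3,-18,0],[-2,-10,0]],"twist":[[0,0,0],[0,0,0],[0,0,0],[0,0,0],[0,0,0],[0,0,0],[0,0,0],[0,0,0],[0,0,0],[0,0,0],[0,0,0],[0,0,0],[0,0,0],[0,0,0],[0,0,0],[0,0,0],[0,0,0],[0,0,0],[0,0,0],[0,0,0]]}'
python3 - <<'E'
from look import *
look("green_tray",(.391,-.3125,-9.8),0)
go(.391,-.3125,.0102,np.radians(80.2)); print(r.get_state()["finger_force"])
p=r.get_image("wrist"); cv2.imwrite("pics/w7.png",p["pixels"])
E
```

```text
time: 24.33
tcp_pos: [0.3865, 0.2856, 0.1304]
tcp_rot: [0.001, 0.086, 0.996, 0.0]
force: [0.2, 0.6, -1.3]
opening: 0.519
finger_force: 30.0
time: 26.0
tcp_pos: [0.3878, -0.3127, 0.1281]
tcp_rot: [-0.001, 0.087, 0.996, 0.001]
force: [0.0, 0.2, -1.7]
opening: 0.517
finger_force: 30.0
green_tray conf 0.98 px 2908 edge False [ 388.5 -313.2] yaw -10.0 cost 6.213
t 26.1 tcp [ 388.3 -311.5  128.5] yaw 80.0 open 0.515 tilt mm/m [-1.6  1.9]
 turn z units -0.04 (deg 0.2), j6 -2.31 ; shift after turn: [ -3.   -0.7 118.3] ; before: [ -3.   -0.7 118.3]
29.999410808086395
```

View pics/w7.png

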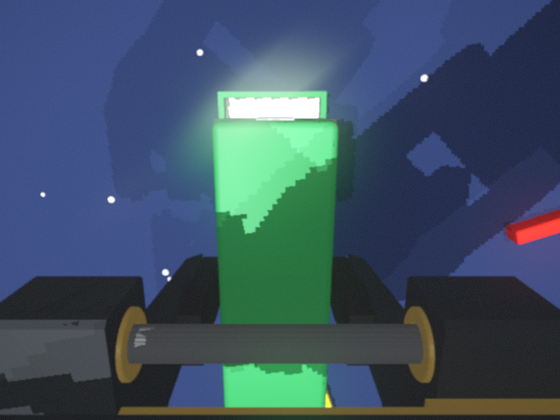

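The green case is held straight and the green tray's far end shows at row 92, columns 218–327. I'll check that against the model.

```bash
python3 - <<'E'
from h import *
s=r.get_state(); p=r.get_image("wrist"); c=cam(p,s)
print(proj(c,box(.391,-.3125,0,np.radians(-9.8),.16,.076,.014)).round(1).tolist())
go(.391,-.3125,.0102,np.radians(80.2))
E
```

```text
[[219.6, 95.1], [216.8, 94.7], [323.0, 94.8], [325.5, 94.4], [227.7, 291.5], [225.6, 299.7], [316.9, 291.2], [318.7, 299.4]]
t 26.2 tcp [ 388.8 -309.8  129. ] yaw 80.1 open 0.512 tilt mm/m [-1.2  1.8]
 turn z units -0.02 (deg 0.1), j6 -2.31 ; shift after turn: [ -2.8  -2.5 118.8] ; before: [ -2.8  -2.5 118.8]
```

```bash
python3 -m pendant '{"dp":[[-1.5,-1,15],[0,0,30],[0,0,30],[0,0,20],[0,0,8],[0,0,5],[0,0,4],[0,0,2],[0,0,2],[0,0,0],[0,0,0]],"twist":[[0,0,0],[0,0,0],[0,0,0],[0,0,0],[0,0,0],[0,0,0],[0,0,0],[0,0,0],[0,0,0],[0,0,0],[0,0,0]]}'
python3 -c "
from h import *
go(.390,-.3125,.0102,np.radians(80.2)); s=r.get_state(); print(s['force'],s['time'])"
```

```text
time: 27.12
tcp_pos: [0.3908, -0.3124, 0.0143]
tcp_rot: [0.0, 0.087, 0.996, -0.0]
force: [0.6, -0.9, -2.5]
opening: 0.515
finger_force: 30.0
t 27.12 tcp [ 390.8 -312.4   14.3] yaw 80.1 open 0.515 tilt mm/m [ 0.6 -0.7]
 turn z units -0.02 (deg 0.1), j6 -2.31 ; shift after turn: [ 0.8 -0.2  4.1] ; before: [ 0.8 -0.2  4.1]
[ 0.64707556 -0.8687772  -2.46984991] 27.1167
```

```bash
python3 -m pendant '{"dp":[[0,0,1.5],[0,0,1],[0,0,1],[0,0,0.4],[0,0,0],[0,0,0]],"twist":[[0,0,0],[0,0,0],[0,0,0],[0,0,0],[0,0,0],[0,0,0]]}'
python3 -m pendant '{"dp":[[0,0,0],[0,0,0],[0,0,0],[0,0,0],[0,0,-5],[0,0,-15],[0,0,-30],[0,0,-30],[0,0,-30],[0,0,-30],[0,0,-30],[0,0,0],[0,0,0]],"twist":[[0,0,0],[0,0,0],[0,0,0],[0,0,0],[0,0,0],[0,0,0],[0,0,0],[0,0,0],[0,0,0],[0,0,0],[0,0,0],[0,0,0],[0,0,0]]}' 0.2 20
python3 - <<'E'
from look import *
look("green_case",(.39,-.3125,-9.8),.004)
go(.633,.292,.220,np.radians(116.5))
E
```

```text
time: 27.62
tcp_pos: [0.3906, -0.3123, 0.0102]
tcp_rot: [0.0, 0.087, 0.996, -0.0]
force: [-2.0, 1.0, 5.0]
opening: 0.515
finger_force: 30.0
time: 28.7
tcp_pos: [0.3909, -0.3125, 0.1812]
tcp_rot: [0.001, 0.087, 0.996, -0.001]
force: [0.4, 0.0, -0.5]
opening: 0.606
finger_force: 0.0
green_case conf 0.83 px 8331 edge False [ 389.  -311.7] yaw -10.0 cost 0.026
t 28.8 tcp [ 390.3 -311.8  179. ] yaw 80.0 open 0.602 tilt mm/m [-0.9  1.3]
 turn z units -6.08 (deg 36.5), j6 -2.31 ; shift after turn: [-486.6  432.1  -41. ] ; before: [-134.6  636.7  -40.4]
```

```bash
python3 -m pendant '{"dp":[[0,0,-7],[0,0,-7],[0,0,-7],[0,0,-7],[0,0,-7],[0,0,-6]],"twist":[[0,0,-1],[0,0,-1],[0,0,-1],[0,0,-1],[0,0,-1],[0,0,-1.0]]}' 0.6 20
python3 -m pendant '{"dp":[[-13,12,0],[-25,22,0],[-26,23,0],[-26,23,0],[-26,23,0],[-26,23,0],[-26,23,0],[-26,23,0],[-26,23,0],[-26,23,0],[-26,23,0],[-26,23,0],[-26,23,0],[-26,23,0],[-26,23,0],[-26,23,0],[-26,23,0],[-26,23,0],[-25,22,0],[-12,10,0]],"twist":[[0,0,0],[0,0,0],[0,0,0],[0,0,0],[0,0,0],[0,0,0],[0,0,0],[0,0,0],[0,0,0],[0,0,0],[0,0,0],[0,0,0],[0,0,0],[0,0,0],[0,0,0],[0,0,0],[0,0,0],[0,0,0],[0,0,0],[0,0,0]]}'
python3 -m pendant '{"dp":[[0,0,0],[0,0,0]],"twist":[[0,0,0],[0,0,0]]}'
python3 - <<'E'
from look import *
x=look("yellow_case",(.633,.292,26.5),.03); look("blue_case",(.6245,.2895,0),0,"yellow_case")
go(x[0],x[1],.0355,x[2]+np.pi/2)
E
```

```text
time: 29.3
tcp_pos: [0.3992, -0.3047, 0.2196]
tcp_rot: [-0.007, -0.216, 0.976, -0.002]
force: [-0.4, 0.6, -0.0]
opening: 0.797
finger_force: 0.0
time: 30.97
tcp_pos: [0.6614, 0.3003, 0.2098]
tcp_rot: [-0.008, -0.218, 0.976, -0.003]
force: [-0.4, -0.6, 0.4]
opening: 0.802
finger_force: 0.0
time: 31.13
tcp_pos: [0.6613, 0.297, 0.2105]
tcp_rot: [-0.007, -0.217, 0.976, -0.003]
force: [0.2, -0.7, -0.0]
opening: 0.8
finger_force: 0.0
yellow_case conf 0.98 px 3269 edge False [631.5 291.5] yaw 26.1 cost 0.037
blue_case conf 0.21 px 474 edge True [664.9 308.2] yaw 26.4 cost 8.145
t 31.38 tcp [661.6 295.8 213.3] yaw 115.0 open 0.797 tilt mm/m [-9.9 -8.7]
 turn z units -0.19 (deg 1.1), j6 -1.75 ; shift after turn: [ 26.7  10.  178.1] ; before: [ 26.9   9.5 178.1]
```

```bash
cat >> h.py <<'E'
_go=go
def go(*a):
    _go(*a); M=rot(r.get_state()["tcp_rot"]).as_matrix(); print(" level twist units",np.round(np.degrees(M.T@np.cross(M[:,2],[0,0,-1]))/6,3))
E
python3 -c "
from h import *
go(.6317,.2917,.0355,np.radians(116.3))"
```

```text
t 31.38 tcp [661.6 295.8 213.3] yaw 115.0 open 0.797 tilt mm/m [-9.9 -8.7]
 turn z units -0.22 (deg 1.3), j6 -1.75 ; shift after turn: [ 26.4  10.2 178.1] ; before: [ 26.6   9.6 178.1]
 level twist units [-0.035 -0.121  0.   ]
```

```bash
python3 -m pendant '{"dp":[[0,0,0],[13,5,10],[13,5,10],[0,0,0],[0,0,0],[0,0,0]],"twist":[[-0.035,-0.121,0],[0,0,-0.2],[0,0,0],[0,0,0],[0,0,0],[0,0,0]]}' 0.6 20
python3 - <<'E'
from look import *
x=look("yellow_case",(.633,.292,26.5),.03); look("blue_case",(.6245,.2895,0),0,"yellow_case")
go(x[0],x[1],.0355,x[2]+np.pi/2)
E
```

```text
time: 31.88
tcp_pos: [0.6348, 0.2945, 0.1941]
tcp_rot: [0.001, -0.227, 0.974, 0.0]
force: [0.1, 1.1, 0.0]
opening: 0.802
finger_force: 0.0
yellow_case conf 0.6 px 3503 edge False [631.9 291.8] yaw 26.1 cost 0.044
blue_case conf 0.6 px 4682 edge False [623.7 289.3] yaw -0.7 cost 0.033
t 32.13 tcp [634.4 294.6 193.1] yaw 116.2 open 0.8 tilt mm/m [0.4 0.2]
 turn z units 0.01 (deg -0.1), j6 -1.76 ; shift after turn: [  3.6  -1.5 157.6] ; before: [  3.6  -1.5 157.6]
 level twist units [0.    0.005 0.   ]
```

Level and aligned; descend and grip yellow.

```bash
python3 -m pendant '{"dp":[[3.6,-1.5,25],[0,0,30],[0,0,30],[0,0,30],[0,0,22],[0,0,12],[0,0,6],[0,0,2.5],[0,0,0],[0,0,0]],"twist":[[0,0,0],[0,0,0],[0,0,0],[0,0,0],[0,0,0],[0,0,0],[0,0,0],[0,0,0],[0,0,0],[0,0,0]]}' 0.6 20
python3 -m pendant '{"dp":[[0,0,0],[0,0,0],[0,0,0],[0,0,0],[0,0,0],[0,0,0],[0,0,0],[0,0,0],[0,0,0],[0,0,0]],"twist":[[0,0,0],[0,0,0],[0,0,0],[0,0,0],[0,0,0],[0,0,0],[0,0,0],[0,0,0],[0,0,0],[0,0,0]]}' -0.4 25
python3 -c "
from h import *
go(.5934,-.3283,.14,np.radians(97))"
```

```text
time: 32.97
tcp_pos: [0.6321, 0.292, 0.037]
tcp_rot: [0.001, -0.227, 0.974, 0.0]
force: [0.2, 0.6, 0.1]
opening: 0.8
finger_force: 0.0
time: 33.8
tcp_pos: [0.6314, 0.2918, 0.0356]
tcp_rot: [0.0, -0.227, 0.974, 0.0]
force: [-1.6, 0.1, 2.9]
opening: 0.449
finger_force: 25.0
t 33.8 tcp [631.4 291.8  35.6] yaw 116.2 open 0.449 tilt mm/m [0.1 0.1]
 turn z units 3.20 (deg -19.2), j6 -1.76 ; shift after turn: [ 113.2 -610.8 -104.4] ; before: [ 308.  -539.5 -104.5]
 level twist units [0.    0.002 0.   ]
```

```bash
python3 -m pendant '{"dp":[[0,0,-6],[0,0,-14],[0,0,-25],[0,0,-25],[0,0,-20],[0,0,-12],[0,0,-3],[0,0,0]],"twist":[[0,0,0],[0,0,0],[0,0,0.8],[0,0,0.8],[0,0,0.8],[0,0,0.8],[0,0,0],[0,0,0]]}' -0.4 25
python3 -m pendant '{"dp":[[2,-12,0],[5,-26,0],[6,-34,0],[6,-34,0],[6,-34,0],[6,-34,0],[6,-34,0],[6,-34,0],[6,-34,0],[6,-34,0],[6,-34,0],[6,-34,0],[6,-34,0],[6,-34,0],[6,-34,0],[6,-34,0],[6,-34,0],[6,-34,0],[6,-23,0],[3,-10,0]],"twist":[[0,0,0],[0,0,0],[0,0,0],[0,0,0],[0,0,0],[0,0,0],[0,0,0],[0,0,0],[0,0,0],[0,0,0],[0,0,0],[0,0,0],[0,0,0],[0,0,0],[0,0,0],[0,0,0],[0,0,0],[0,0,0],[0,0,0],[0,0,0]]}'
python3 -m pendant '{"dp":[[0,0,0],[0,0,0],[0,0,0],[0,0,0]],"twist":[[0,0,0],[0,0,0],[0,0,0],[0,0,0]]}'
python3 - <<'E'
from h import *
go(.5934,-.3283,.0096,np.radians(97)); s=r.get_state(); print(s["finger_force"])
p=r.get_image("wrist"); c=cam(p,s); cv2.imwrite("pics/w8.png",p["pixels"])
print(proj(c,box(.5934,-.3283,0,np.radians(7),.086,.07,.014)).round(1).tolist())
E
```

```text
time: 34.47
tcp_pos: [0.6316, 0.2918, 0.1419]
tcp_rot: [0.001, -0.062, 0.998, 0.0]
force: [-0.6, -0.4, -0.9]
opening: 0.448
finger_force: 25.0
time: 36.13
tcp_pos: [0.5933, -0.3358, 0.1387]
tcp_rot: [-0.001, -0.06, 0.998, 0.001]
force: [-0.5, 0.4, -0.8]
opening: 0.446
finger_force: 25.0
time: 36.47
tcp_pos: [0.5957, -0.3307, 0.1405]
tcp_rot: [-0.0, -0.062, 0.998, 0.0]
force: [0.3, 0.4, 0.1]
opening: 0.448
finger_force: 25.0
t 36.47 tcp [ 595.7 -330.7  140.5] yaw 97.1 open 0.448 tilt mm/m [-0.2  0.4]
 turn z units 0.02 (deg -0.1), j6 -2.37 ; shift after turn: [  2.    2.6 130.9] ; before: [  2.    2.6 130.9]
 level twist units [ 0.004 -0.002  0.   ]
24.999885857105255
[[233.0, 137.4], [231.0, 139.1], [321.8, 137.7], [324.1, 139.4], [235.8, 240.0], [234.1, 246.0], [318.1, 240.2], [320.0, 246.2]]
```

View pics/w8.png

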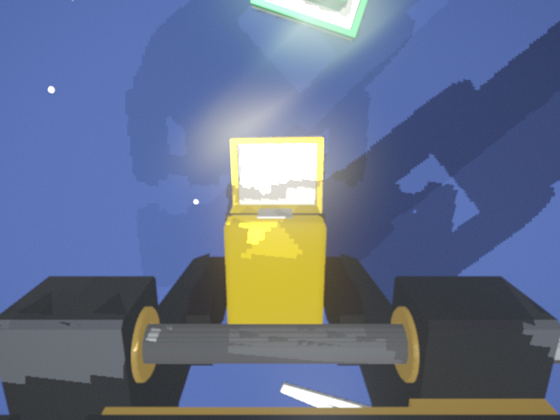

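The yellow tray's top edge at row 137, columns 230–324, matches the model. Lower.

```bash
python3 -m pendant '{"dp":[[2,2.5,20],[0,0,30],[0,0,30],[0,0,20],[0,0,12],[0,0,7],[0,0,4],[0,0,3],[0,0,2],[0,0,0],[0,0,0],[0,0,0]],"twist":[[0,0,0],[0,0,0],[0,0,0],[0,0,0],[0,0,0],[0,0,0],[0,0,0],[0,0,0],[0,0,0],[0,0,0],[0,0,0],[0,0,0]]}'
python3 -c "
from h import *
go(.5930,-.3283,.0096,np.radians(97)); s=r.get_state(); print(s['force'])"
```

```text
time: 37.52
tcp_pos: [0.5933, -0.3303, 0.013]
tcp_rot: [0.0, -0.061, 0.998, -0.0]
force: [0.7, -0.1, -0.9]
opening: 0.45
finger_force: 25.0
t 37.52 tcp [ 593.3 -330.3   13. ] yaw 97.0 open 0.45 tilt mm/m [ 0.7 -0.6]
 turn z units 0.00 (deg -0.0), j6 -2.37 ; shift after turn: [0.  2.  3.4] ; before: [0.  2.  3.4]
 level twist units [-0.006  0.006  0.   ]
[ 0.67949891 -0.0795204  -0.85291437]
```

```bash
python3 -m pendant '{"dp":[[0,1,0],[0,1,1],[0,0,1],[0,0,1],[0,0,0.3],[0,0,0],[0,0,0]],"twist":[[0,0,0],[0,0,0],[0,0,0],[0,0,0],[0,0,0],[0,0,0],[0,0,0]]}'
python3 -m pendant '{"dp":[[0,0,0],[0,0,0],[0,0,0],[0,0,0],[0,0,-5],[0,0,-15],[0,0,-30],[0,0,-30],[0,0,-30],[0,0,-30],[0,0,-20],[0,0,0],[0,0,0]],"twist":[[0,0,0],[0,0,0],[0,0,0],[0,0,0],[0,0,0],[0,0,0],[0,0,0],[0,0,0],[0,0,0],[0,0,0],[0,0,0],[0,0,0],[0,0,0]]}' 0.1 20
python3 - <<'E'
from look import *
look("yellow_case",(.593,-.328,7),.004)
go(.6242,.2894,.18,np.radians(89.4))
E
```

```text
time: 38.1
tcp_pos: [0.5928, -0.328, 0.0096]
tcp_rot: [-0.0, -0.061, 0.998, 0.0]
force: [-3.3, 2.7, 4.9]
opening: 0.452
finger_force: 25.0
time: 39.18
tcp_pos: [0.593, -0.3283, 0.1699]
tcp_rot: [0.001, -0.061, 0.998, -0.001]
force: [-0.1, -0.6, -0.4]
opening: 0.549
finger_force: 0.0
yellow_case conf 0.83 px 3431 edge False [ 592.8 -327.6] yaw 7.0 cost 0.049
t 39.28 tcp [ 592.3 -327.8  167.5] yaw 97.0 open 0.552 tilt mm/m [-2.1  1.7]
 turn z units 1.27 (deg -7.6), j6 -2.37 ; shift after turn: [-25.4 617.5 -11.4] ; before: [-107.1  608.7  -11.5]
 level twist units [ 0.018 -0.018  0.   ]
```

Yellow is placed. Back for blue.

```bash
python3 -m pendant '{"dp":[[0,0,-4],[0,0,-4],[-1,25,0],[-1.5,33,0],[-1.5,33,0],[-1.5,33,0],[-1.5,33,0],[-1.5,33,0],[-1.5,33,0],[-1.5,33,0],[-1.5,33,0],[-1.5,33,0],[-1.5,33,0],[-1.5,33,0],[-1.5,33,0],[-1,33,0],[-1,33,0],[-1,33,0],[-1,33,0],[-1,33,0]],"twist":[[0,0,0.65],[0,0,0.65],[0,0,0],[0,0,0],[0,0,0],[0,0,0],[0,0,0],[0,0,0],[0,0,0],[0,0,0],[0,0,0],[0,0,0],[0,0,0],[0,0,0],[0,0,0],[0,0,0],[0,0,0],[0,0,0],[0,0,0],[0,0,0]]}' 0.6 20
python3 -m pendant '{"dp":[[-0.5,20,0],[-0.5,11,0],[0,0,0],[0,0,0],[0,0,0],[0,0,0]],"twist":[[0,0,0],[0,0,0],[0,0,0],[0,0,0],[0,0,0],[0,0,0]]}'
python3 - <<'E'
from look import *
x=look("blue_case",(.6242,.2894,-.7),0)
go(x[0],x[1],.0056,x[2]+np.pi/2)
E
```

```text
time: 40.95
tcp_pos: [0.624, 0.259, 0.1753]
tcp_rot: [-0.001, 0.007, 1.0, -0.0]
force: [0.7, 0.0, -0.1]
opening: 0.802
finger_force: 0.0
time: 41.45
tcp_pos: [0.6265, 0.287, 0.1771]
tcp_rot: [-0.0, 0.008, 1.0, -0.0]
force: [-0.1, -0.4, -0.2]
opening: 0.799
finger_force: 0.0
blue_case conf 0.76 px 8104 edge False [623.3 289.5] yaw -0.7 cost 0.048
t 41.55 tcp [626.4 287.4 177.3] yaw 89.1 open 0.798 tilt mm/m [-0.1  0. ]
 turn z units -0.03 (deg 0.2), j6 -1.30 ; shift after turn: [  3.1   2.1 171.7] ; before: [  3.1   2.1 171.7]
 level twist units [ 0.    -0.001  0.   ]
```

```bash
python3 -m pendant '{"dp":[[3,2,30],[0,0,30],[0,0,30],[0,0,30],[0,0,25],[0,0,14],[0,0,8],[0,0,4.5],[0,0,0],[0,0,0]],"twist":[[0,0,0],[0,0,0],[0,0,0],[0,0,0],[0,0,0],[0,0,0],[0,0,0],[0,0,0],[0,0,0],[0,0,0]]}' 0.6 20
python3 -m pendant '{"dp":[[0,0,0],[0,0,0],[0,0,0],[0,0,0],[0,0,0],[0,0,0],[0,0,0],[0,0,0],[0,0,0]],"twist":[[0,0,0],[0,0,0],[0,0,0],[0,0,0],[0,0,0],[0,0,0],[0,0,0],[0,0,0],[0,0,0]]}' -0.4 30
python3 -m pendant '{"dp":[[0,0,-6],[0,0,-14],[0,0,-25],[0,0,-30],[0,0,-30],[0,0,-15],[0,0,-4],[0,0,0],[0,0,0]],"twist":[[0,0,0],[0,0,0],[0,0,0],[0,0,0],[0,0,0],[0,0,0],[0,0,0],[0,0,0],[0,0,0]]}'
python3 -c "
from h import *
go(.5525,.0085,.13,np.radians(89.5))"
```

```text
time: 42.38
tcp_pos: [0.6239, 0.2907, 0.007]
tcp_rot: [0.001, 0.007, 1.0, 0.0]
force: [0.7, -0.2, 0.5]
opening: 0.801
finger_force: 0.0
time: 43.13
tcp_pos: [0.6234, 0.2905, 0.0061]
tcp_rot: [0.0, 0.007, 1.0, 0.0]
force: [-0.1, -1.8, 5.6]
opening: 0.518
finger_force: 30.0
time: 43.88
tcp_pos: [0.6226, 0.2904, 0.1284]
tcp_rot: [-0.001, 0.007, 1.0, -0.0]
force: [-0.4, -0.5, -2.3]
opening: 0.517
finger_force: 30.0
t 43.88 tcp [622.6 290.4 128.4] yaw 89.2 open 0.517 tilt mm/m [-2.1 -0.4]
 turn z units -0.05 (deg 0.3), j6 -1.29 ; shift after turn: [  67.7 -282.5   -1.3] ; before: [  66.3 -282.8   -1.3]
 level twist units [-0.004 -0.02   0.   ]
```

```bash
python3 -m pendant '{"dp":[[3,-12,0],[6,-24,0],[8,-34,0],[8,-34,0],[8,-34,0],[8,-34,0],[8,-34,0],[8,-34,0],[6,-24,0],[3.5,-12,0],[1.2,-6,0],[0,0,0],[0,0,0],[0,0,0],[0,0,0]],"twist":[[0,0,0],[0,0,-0.05],[0,0,0],[0,0,0],[0,0,0],[0,0,0],[0,0,0],[0,0,0],[0,0,0],[0,0,0],[0,0,0],[0,0,0],[0,0,0],[0,0,0],[0,0,0]]}'
python3 - <<'E'
from h import *
go(.5525,.0085,.0101,np.radians(89.5)); s=r.get_state()
p=r.get_image("wrist"); c=cam(p,s); cv2.imwrite("pics/w9.png",p["pixels"])
print("tote",proj(c,box(.511,.0086,0,np.radians(-.5),.238,.074,.016)).round(1)[[1,3,5,7]].tolist())
print("plate+x face",proj(c,np.array([[.4787,.04,.017],[.4787,-.022,.017]])).round(1).tolist(),"blue bottom near end",proj(c,box(*(s["tcp_pos"]-[0,0,.0061]),np.radians(-.5),.13,.046,.03)).round(1).tolist())
E
```

```text
time: 45.13
tcp_pos: [0.5531, 0.0103, 0.1294]
tcp_rot: [-0.0, 0.003, 1.0, 0.0]
force: [-0.7, 0.3, -2.2]
opening: 0.514
finger_force: 30.0
t 45.13 tcp [553.1  10.3 129.4] yaw 89.6 open 0.514 tilt mm/m [-0.4  0.3]
 turn z units 0.02 (deg -0.1), j6 -1.76 ; shift after turn: [  0.5  -1.8 119.3] ; before: [  0.5  -1.8 119.3]
 level twist units [ 0.003 -0.003  0.   ]
tote [[212.8, -44.4], [329.6, -44.1], [225.6, 293.6], [317.1, 293.8]]
plate+x face [[316.0, 98.1], [226.8, 98.7]] blue bottom near end [[220.3, 118.4], [208.4, 121.8], [327.3, 118.6], [338.7, 122.1], [229.6, 373.0], [221.9, 419.2], [317.2, 373.2], [324.5, 419.4]]
```

View pics/w9.png

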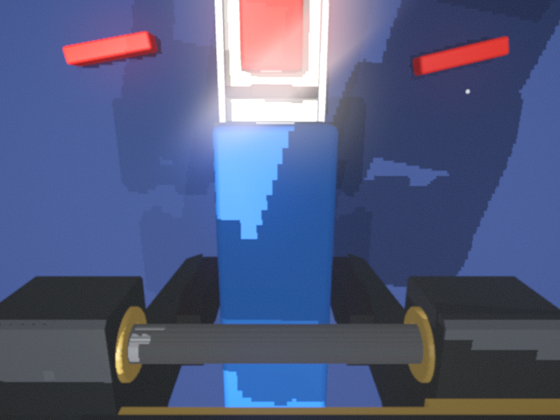

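The red case sits in its bay (rows 0–72). The divider's +x face is at row ~99 and the blue case's end at row ~122, both as predicted. Lower.

```bash
python3 -m pendant '{"dp":[[0.3,-1.5,15],[0,0,30],[0,0,30],[0,0,20],[0,0,8],[0,0,5],[0,0,4],[0,0,2],[0,0,2],[0,0,0],[0,0,0]],"twist":[[0,0,0],[0,0,0],[0,0,0],[0,0,0],[0,0,0],[0,0,0],[0,0,0],[0,0,0],[0,0,0],[0,0,0],[0,0,0]]}'
python3 -c "
from h import *
go(.5525,.0085,.0101,np.radians(89.5)); s=r.get_state(); print(s['force'])"
```

```text
time: 46.1
tcp_pos: [0.5529, 0.0076, 0.0142]
tcp_rot: [0.0, 0.004, 1.0, -0.0]
force: [-0.0, -0.3, -2.6]
opening: 0.514
finger_force: 30.0
t 46.1 tcp [552.9   7.6  14.2] yaw 89.5 open 0.514 tilt mm/m [ 0.8 -0.1]
 turn z units 0.00 (deg -0.0), j6 -1.76 ; shift after turn: [0.4 0.9 4.1] ; before: [0.4 0.9 4.1]
 level twist units [-0.001  0.008  0.   ]
[-0.03702865 -0.26623235 -2.62191883]
```

```bash
python3 -m pendant '{"dp":[[0,0.5,1.5],[0,0.4,1],[0,0,1],[0,0,0.4],[0,0,0],[0,0,0]],"twist":[[0,0,0],[0,0,0],[0,0,0],[0,0,0],[0,0,0],[0,0,0]]}'
python3 -m pendant '{"dp":[[0,0,0],[0,0,0],[0,0,0],[0,0,0],[0,0,-5],[0,0,-15],[0,0,-30],[0,0,-30],[0,0,-30],[0,0,-30],[0,0,-30],[0,0,-30],[0,0,0],[0,0,0]],"twist":[[0,0,0],[0,0,0],[0,0,0],[0,0,0],[0,0,0],[0,0,0],[0,0,0],[0,0,0],[0,0,0],[0,0,0],[0,0,0],[0,0,0],[0,0,0],[0,0,0]]}' 0.2 20
python3 -m pendant '{"dp":[[30,30,-10],[30,30,-10],[30,30,0],[30,30,0],[0,30,0],[0,30,0],[0,0,0],[0,0,0]],"twist":[[0,0,0],[0,0,0],[0,0,0],[0,0,0],[0,0,0],[0,0,0],[0,0,0],[0,0,0]]}'
python3 - <<'E'
from h import *
D=dict(red_case=((.056,.04,.03),(.4335,.009,0)),blue_case=((.13,.046,.03),(.5525,.0085,0)),green_case=((.13,.046,.03),(.39,-.312,-.175)),yellow_case=((.056,.04,.03),(.593,-.328,.12)))
a=r.get_image("scene"); t=r.get_image("top"); c=cam(t); V=[cam(a),c]
for k,(d,x0) in D.items():
    ms=[r.cut_out(p,k) for p in(a,t)]
    v=[(cc,o[0]["region"].astype(float),np.zeros((420,560),bool)) for cc,o in zip(V,ms) if o]
    x,f=fit(v,x0,d,True,.004); print(k,len(v),np.round(x[:2]*1e3,1),round(np.degrees(x[2]),1),"z",round(x[3]*1e3,1),round(f,2))
im=np.hstack([a["pixels"][150:280,90:320],t["pixels"][180:340,250:450][:130]]); cv2.imwrite("pics/end.png",cv2.resize(im,None,fx=1.85,fy=2,interpolation=cv2.INTER_CUBIC))
E
```

```text
time: 46.6
tcp_pos: [0.5527, 0.0086, 0.0101]
tcp_rot: [0.0, 0.004, 1.0, 0.0]
force: [-2.7, 1.0, 5.2]
opening: 0.522
finger_force: 30.0
time: 47.77
tcp_pos: [0.5531, 0.0085, 0.2111]
tcp_rot: [0.001, 0.004, 1.0, -0.0]
force: [-0.0, -0.3, -0.6]
opening: 0.604
finger_force: 0.0
time: 48.43
tcp_pos: [0.4371, 0.1865, 0.2276]
tcp_rot: [-0.001, 0.003, 1.0, -0.0]
force: [0.1, 0.1, 0.2]
opening: 0.601
finger_force: 0.0
red_case 2 [435.3  10.2] -1.1 z 5.2 0.76
blue_case 2 [554.6   9.5] -0.9 z 5.1 0.22
green_case 2 [ 392.5 -310.8] -9.0 z 3.7 0.17
yellow_case 1 [ 594.8 -326.1] 6.8 z 5.3 0.08
```

View pics/end.png

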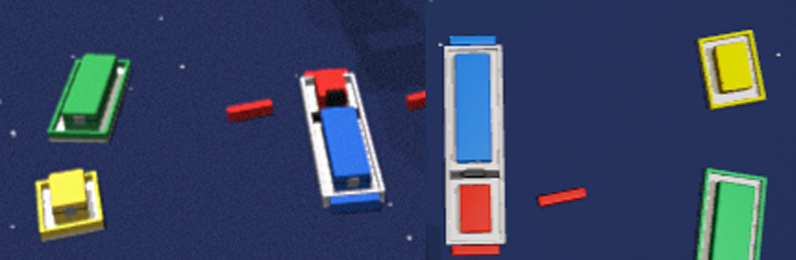

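All four cases lie flat in their places. Blue and red are on either side of the divider, each next to its own tab, and the gripper is clear. Handing in.

```bash
python3 -c "
from workcell import r
print(r.sign_off())"
```

```text
the job is handed in; nothing more can be done
None
```

All four cases are lying flat in their own places, the divider is set between blue and red, and the job was handed in at about 49 s of the 118 s allowed; sign-off returned no verdict.

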